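# Sweep used test cassettes into the discard tray and shut its cover

### The job

The three used test cassettes lying flat on the grey board are contaminated, so do not pick them up: sweep them along the board with your fingertips, over the sloping lip and completely into the open discard tray. Then push the tray's standing cover over and press it fully shut, so that the used tests are closed in. Leave the cups and the marker standing or lying where they are.

Things in the scene. Friction and masses are not known exactly. Their poses are not given: they have to be found in the camera images.
- board: flat grey work board, 342 x 730 x 18 mm, fixed on the table before the robot, its long side across; the tray, the cassettes, one closed cup, the open cup and the marker are on it. Origin at the centre of its underside, on the table; its top, on which the sweeping is done, is level, 18 mm above the table
- tray: low bare-metal discard tray fixed on the board, mouth at its -x end (the robot's right), with a hinged grey cover. Origin on the board under the middle of its floor; x points inward from mouth to back wall, y across, z up. Inside: 160 mm wide (y -80 to 80), 140 mm deep (x -70 to 70), floor 3 mm above the board; side and back walls 4 mm thick, 36 mm high
- tray_mouth (a point): middle of the tray's mouth, at the front edge of its floor (tray x = -70 mm), 3 mm above the board; the mouth is open over its whole width and to the top. Before it a sloping lip 24 mm long rises smoothly from the board to the floor (tray x -94 to -70 mm)
- tray_cover (a joint): hinge of the tray's grey cover, rad: 0 = fully shut (level), 1.57 = upright, 1.9 = stop. Starts open, leaning slightly back beyond the back wall. Stiff hinge: the cover stays at any angle, never falls, takes 1 to 2 N at the free edge and must be pressed all the way down
- cover_hinge (a point): middle of the cover's hinge line, which runs along the tray's y at tray x = 78 mm, 38.5 mm above the board. The cover is a panel 172 mm wide, 153 mm from hinge line to free edge, 3 mm thick; its outer face lies 3 mm outside the hinge line (41.5 mm above the board when shut)
- cover_edge (a point): middle of the cover's free edge, on its outer face, 153 mm from the hinge; moves with the cover. A tab 60 mm wide sticks out 9 mm beyond it; a skirt 35 mm deep under this edge closes the mouth when shut and ends just above the floor, so a cassette sticking out of the mouth stops the cover
- used_1: used test cassette, a flat white plastic bar 100 x 31 x 5 mm (12 g) lying flat on the grey board to the right of the tray, roughly across the way to the tray's mouth; origin at the centre of its underside, its long side along its own y axis, z up
- used_2: used test cassette, a flat white plastic bar 100 x 31 x 5 mm (12 g) lying flat on the grey board to the right of the tray, roughly across the way to the tray's mouth; origin at the centre of its underside, its long side along its own y axis, z up
- used_3: used test cassette, a flat white plastic bar 100 x 31 x 5 mm (12 g) lying flat on the grey board to the right of the tray, roughly across the way to the tray's mouth; origin at the centre of its underside, its long side along its own y axis, z up
- cup_a: closed clear specimen cup with a yellow screw lid, 68 mm across, 62 mm high, standing loose beside the work (cup_c on the board, the others on the table behind it); a bystander; origin at the centre of its base
- cup_b: closed clear specimen cup with a yellow screw lid, 68 mm across, 62 mm high, standing loose beside the work (cup_c on the board, the others on the table behind it); a bystander; origin at the centre of its base
- cup_c: closed clear specimen cup with a yellow screw lid, 68 mm across, 62 mm high, standing loose beside the work (cup_c on the board, the others on the table behind it); a bystander; origin at the centre of its base
- open_cup: open clear specimen cup, 63 mm across, 57 mm high, standing loose on the board beside the work; a bystander; origin at the centre of its base
- marker: white marker pen with black cap, 152 mm long, 16 mm thick, lying loose on the board beside the work; a bystander; origin under its middle, long axis along its own y
Not all that is in view belongs to the job. What is shaped like the used_3 but pink is not meant.

How it is judged:
By the outcome, as a careful person would: the job done as asked, in the order asked, and still so for the second after the job is handed in, with the robot touching nothing.
It also fails if it takes over 72 s, if anything falls off the work surface, if the arm or the gripper's body presses on something with over 40 N, if the wrist force passes 120 N, or if a joint passes its speed limit or range.

### The arm

A 7-joint arm with a two-finger parallel gripper is mounted at the origin on the work surface; the furniture and walls round the work are solid. World frame = base frame: x ahead of the robot, y to its left, z up, the work surface at z = 0. Lengths are in m, angles in rad, forces in N, time in s.
With the tool pointing down it reaches from about 0.4 to 0.85 m from the base axis. Payload 4.5 kg.
Tool frame: the origin (TCP) lies between the finger pads; the fingertips stand 14 mm ahead of it and the grasp point (between the pads) lies 5 mm behind it; y points along the fingers, z is the direction in which the jaws open and shut, and the axes are right-handed (so a half turn about y gives the same grasp; the last joint's range is limited). The gripper opens to 85 mm and grips with 20 to 120 N. Pads are 22 mm wide; open, the fingers measure 114 mm over their backs; the gripper's body (76 mm by 85 mm) begins 54 mm behind the grasp point. The pads swing forward as they close: fully open they stand 13 mm farther back than shut.
Start: joints at [-1.164, 0.689, -0.195, 1.565, 0.157, 0.902, -0.215], TCP at [0.228, 0.582, 0.245] pointing down, gripper open.
Joint ranges: [-3.01, 3.01], [-0.46, 2.08], [-1.47, 1.51], [0.13, 2.56], [-1, 4.14], [0.04, 2.09], [-2.66, 2.66]. Speed limits (rad/s): [2.57, 2.57, 3.14, 3.14, 3.14, 3.14, 3.14].

### API

Orientations are given as [roll, pitch, yaw] about the fixed x, y, z axes, in that order (R = Rz(yaw) Ry(pitch) Rx(roll)).
In Python, from cell import env, optics gives the robot as it stands.
- The arm moves only by the shell command python3 -m handwheel 'ROWS' [FORCE]. ROWS is JSON, a list of rows, each an object of numbers: "dx", "dy", "dz": the shift along the tool's x, y, z in units of 30 mm (1.0 is 30 mm); "twist": the turn about the tool's y in units of 5 degrees (1.0 is 5 degrees); "gripper": the finger opening in mm, from 0 to 85.4. In form: [{"dx": .., "dy": .., "dz": .., "twist": .., "gripper": ..}, ...]. A call has 1 to 8 rows; each row shifts and turns the commanded pose from where the row before left it, along the tool's axes as they then stand; what a row does not reach is not made up. A row lasts 1/8 s, in which the tool goes at most 62.5 mm and 10.7 degrees, less where a joint would pass 70% of its speed; a pose out of reach is approached as far as the arm can. A call is refused whole if a number of a shift passes 1 or a number of a turn 1, either way. A call with a gripper value outside its range is refused whole. The fingers move at their own pace and stop on an object; FORCE is the grip in N (left out, the last holds). Time passes only in rows, so rows that do not move let the fingers close. It gives the time, the measured TCP pose, the force and the opening at its end, in the units of the state.
- env.get_state(): the state, without advancing time (a new reading comes with each control period).
- optics.read_camera(name): name is "scene" or "side" or "wrist"; returns (picture, depth): 480x640x3 uint8, red, green, blue; 480x640 float32, m along the optical axis (not along the pixel's ray), 0 where there is no reading.
- optics.camera_params(name): a dict with "mtx" (3x3 intrinsics, pixels), "D" ([k1, k2, p1, p2, k3] as OpenCV has them; the pictures are not rectified), "rvec" (rotation vector, rad) and "tvec" (3), from world to camera coordinates, as OpenCV has them; the wrist camera has in their place "T_tool_cam" (4x4, takes a point from camera to tool coordinates, whose origin is the TCP and whose axes are the tool frame's). Camera axes: x right, y down, z forward; pixel columns grow to the right and rows downward; lengths in m; the calibration is good to about 2 mm. A picture is of the moment at which its call begins: read the wrist's pose just before it. camera_params takes no time and is no camera call.
- env.sign_off(): hands the job in, once; it reports no verdict.
The state is a dict: "clock": time; "q": joint angles; "qd": joint speeds; "joint_torque": joint torques, N m; "ee_pos": TCP position; "eef_rot": TCP orientation; "ft_force": force on the tool from outside, world axes, zero at the start; "moment": the same for the moment, N m; "width": opening from 0.0 (shut) to 1.0 (fully open).
Only numpy, scipy, OpenCV 4.12 (cv2) and the standard library are available. Lean on these libraries where they do the work, as an engineer would, in place of code of your own. Each camera call takes 0.05 s, during which the arm holds its last target. There are 200 camera calls.

## Working session

There is one attempt and no reset: what is moved stays moved. The work goes in short steps, Python scripts to look and compute and a shell command to move; the robot and the scene stay as the last step left them, time stands still between calls to the robot, and variables do not carry over. Pictures are saved under pics/ and viewed, about 8 in all and at most 12, crops included, and the job is handed in when it is done.

```bash
ls; mkdir -p pics; cat > h.py <<'E'
import numpy as np, cv2
from cell import env, optics
from scipy.spatial.transform import Rotation as R
def world(name,pic,depth,pts):
    p=optics.camera_params(name); out=[]
    for u,v in pts:
        w=depth[max(0,v-2):v+3,max(0,u-2):u+3]; w=w[w>0]
        z=np.median(w) if len(w) else np.nan
        n=cv2.undistortPoints(np.array([[[u,v]]],float),np.array(p["mtx"]),np.array(p["D"]))[0,0]
        c=np.array([n[0]*z,n[1]*z,z])
        Rm=cv2.Rodrigues(np.array(p["rvec"],float))[0]
        out.append(Rm.T@(c-np.array(p["tvec"]).ravel()))
    return np.array(out)
def cloud(name,depth):
    p=optics.camera_params(name)
    v,u=np.mgrid[0:480,0:640]
    n=cv2.undistortPoints(np.stack([u,v],-1).reshape(-1,1,2).astype(float),np.array(p["mtx"]),np.array(p["D"]))[:,0]
    c=np.c_[n,np.ones(len(n))]*depth.reshape(-1,1)
    Rm=cv2.Rodrigues(np.array(p["rvec"],float))[0]
    return ((c-np.array(p["tvec"]).ravel())@Rm).reshape(480,640,3)
def save(name,f):
    pic,d=optics.read_camera(name); cv2.imwrite('pics/'+f+'.png',pic[:,:,::-1]); np.save('pics/'+f+'.npy',d); return pic,d
E
python3 - <<'E'
from h import *
s=env.get_state(); print({k:np.round(v,3) for k,v in s.items()})
print(R.from_euler('xyz',s['eef_rot']).as_matrix().round(3))
for n in ['scene','side']:
    save(n,n+'0'); p=optics.camera_params(n)
    Rm=cv2.Rodrigues(np.array(p["rvec"],float))[0]; print(n,(-Rm.T@np.array(p['tvec']).ravel()).round(3),Rm[2].round(2))
E
```

```text
pics
{'clock': np.float64(0.0), 'q': array([-1.164,  0.69 , -0.195,  1.566,  0.157,  0.903, -0.215]), 'qd': array([ 0.001, -0.001, -0.001,  0.   ,  0.001,  0.002,  0.001]), 'joint_torque': array([-0.0000e+00, -5.3961e+01, -1.2670e+00, -1.5854e+01,  9.0000e-03,
        1.0000e-02, -0.0000e+00]), 'ee_pos': array([0.227, 0.581, 0.244]), 'eef_rot': array([-1.573, -0.   , -0.373]), 'ft_force': array([ 0.767,  0.202, -0.569]), 'moment': array([0.047, 0.014, 0.024]), 'width': np.float64(1.001)}
[[ 0.931 -0.001  0.364]
 [-0.364 -0.002  0.931]
 [ 0.    -1.    -0.002]]
scene [-0.187 -0.848  0.659] [ 0.53  0.69 -0.49]
side [-0.124 -0.911  0.934] [ 0.41  0.66 -0.63]
```

View pics/side0.png

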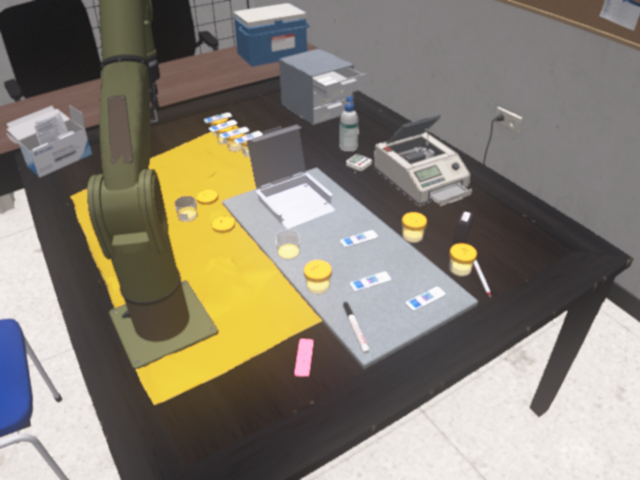

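View pics/scene0.png

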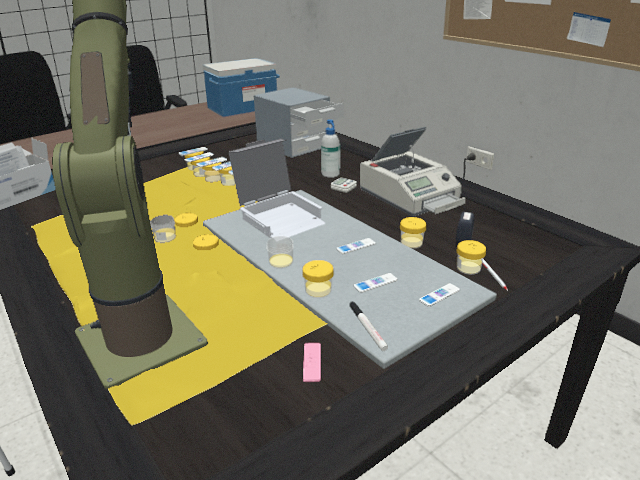

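The used cassettes are at side pixels (359,238), (370,281) and (425,298). Things that could be mistaken for them are the pink bar at (304,357), the boxed white cassettes near (230,130) and the small white block at (358,161). Only the three white bars on the grey board match the description. Next I rectify the side view to a plan view, which also serves as the close crop.

```bash
cat >> h.py <<'E'
def ortho(name,pic,z,x0,x1,y0,y1,s=1.0):
    # rows: x decreasing downward, cols: y decreasing rightward; s mm/px
    p=optics.camera_params(name)
    xs=np.arange(x1,x0,-s/1000); ys=np.arange(y1,y0,-s/1000)
    X,Y=np.meshgrid(xs,ys,indexing='ij')
    P=np.stack([X,Y,np.full_like(X,z)],-1).reshape(-1,1,3)
    uv=cv2.projectPoints(P,np.array(p["rvec"],float),np.array(p["tvec"],float),np.array(p["mtx"]),np.array(p["D"]))[0].reshape(*X.shape,2).astype(np.float32)
    return cv2.remap(pic,uv[...,0],uv[...,1],cv2.INTER_LINEAR)
E
python3 - <<'E'
from h import *
pic=cv2.imread('pics/side0.png'); d=np.load('pics/side0.npy')
print(world('side',pic,d,[(359,238),(370,281),(425,298),(318,268),(287,240),(414,222),(462,254),(355,327),(300,200),(304,130),(250,138),(258,184),(304,171),(332,198),(265,188),(230,200),(468,303)]).round(3))
o=ortho('side',pic,0.02,.25,.85,-.5,.3)
for i in range(0,600,100): cv2.putText(o,f'x{.85-i/1000:.2f}',(0,i+10),0,.4,(0,0,255)); cv2.line(o,(0,i),(800,i),(0,0,255),1)
for j in range(0,800,100): cv2.putText(o,f'y{.3-j/1000:.2f}',(j,590),0,.4,(0,0,255)); cv2.line(o,(j,0),(j,600),(0,0,255),1)
cv2.imwrite('pics/ortho.png',o)
E
```

```text
[[ 0.556 -0.017  0.024]
 [ 0.48  -0.169  0.023]
 [ 0.555 -0.289  0.023]
 [ 0.366 -0.111  0.08 ]
 [ 0.379  0.065  0.041]
 [ 0.691 -0.082  0.062]
 [ 0.707 -0.25   0.061]
 [ 0.357 -0.278  0.033]
 [ 0.517  0.229  0.02 ]
 [ 0.777  0.638  0.001]
 [ 0.426  0.343  0.207]
 [ 0.421  0.308  0.07 ]
 [ 0.579  0.307  0.061]
 [ 0.602  0.185  0.02 ]
 [ 0.438  0.299  0.055]
 [ 0.342  0.35   0.019]
 [ 0.633 -0.356  0.018]]
```

View pics/ortho.png

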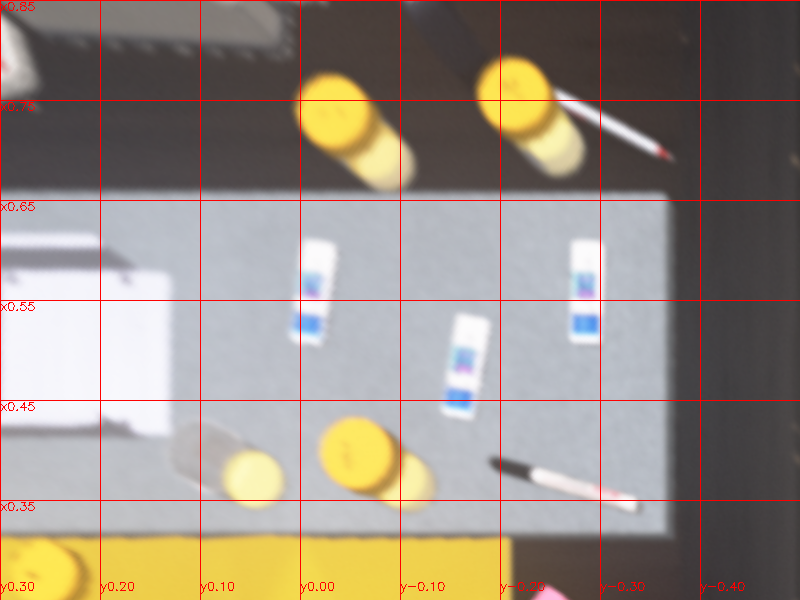

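The plan view shows used_1 centred at about (.558,-.013), used_2 at (.485,-.165) and used_3 at (.560,-.287). The tray mouth spans x from .418 to .578, with the floor edge or lip near y=.13–.156. First I nudge used_1 by its end along -x, then sweep with both fingertips. I start by rising, twisting and closing the gripper.

```bash
python3 -m handwheel '[{"dy":-0.3,"twist":1,"gripper":0},{"dy":-0.3,"twist":1},{"dy":-0.3,"twist":1},{"dy":-0.3,"twist":1},{"dy":-0.3,"twist":1},{"twist":1},{"twist":1},{"twist":1}]' && python3 -m handwheel '[{"twist":1},{"twist":1},{"twist":1},{"twist":1},{"twist":1},{"twist":0.7},{"dz":0},{"dz":0}]'
python3 - <<'E'
from h import *
s=env.get_state(); print(s['q'].round(2),R.from_euler('xyz',s['eef_rot']).as_matrix().round(3))
p=[cv2.imread(f'pics/{n}0.png') for n in ['side','scene']]
# refine tray: cover plane and wall tops
d=np.load('pics/side0.npy'); C=cloud('side',d)
m=(C[...,2]>.09)&(C[...,2]<.2)&(C[...,0]>.4)&(C[...,0]<.62)&(C[...,1]>.28)&(C[...,1]<.4)
P=C[m]; 
for z in np.arange(.09,.23,.02):
    q=P[abs(P[:,2]-z)<.006]
    if len(q): print(round(z,3),len(q),q.min(0).round(3),q.max(0).round(3),np.polyfit(q[:,0],q[:,1],1).round(3))
m=(C[...,2]>.049)&(C[...,2]<.06)&(C[...,0]>.38)&(C[...,0]<.62)&(C[...,1]>.1)&(C[...,1]<.33)
P=C[m]; print(len(P),P.min(0).round(3),P.max(0).round(3))
a=P[P[:,0]<.47];b=P[P[:,0]>.52]
for q in(a,b): print(np.percentile(q,[2,50,98],axis=0).round(3))
E
```

```text
[-1.16  0.69 -0.19  1.57  0.16  0.9  -0.22] [[ 0.931 -0.     0.364]
 [-0.364 -0.002  0.931]
 [ 0.    -1.    -0.002]]
0.09 100 [0.41  0.304 0.09 ] [0.582 0.322 0.096] [-0.008  0.318]
0.11 203 [0.412 0.308 0.104] [0.582 0.326 0.116] [-0.008  0.321]
0.13 217 [0.411 0.313 0.124] [0.583 0.33  0.136] [0.001 0.322]
0.15 216 [0.41  0.318 0.144] [0.585 0.336 0.156] [-0.002  0.328]
0.17 235 [0.41  0.319 0.164] [0.585 0.34  0.176] [-0.005  0.334]
0.19 186 [0.411 0.325 0.184] [0.582 0.344 0.195] [-0.013  0.342]
424 [0.405 0.153 0.049] [0.589 0.313 0.06 ]
[[0.406 0.16  0.05 ]
 [0.415 0.26  0.054]
 [0.468 0.308 0.059]]
[[0.525 0.161 0.049]
 [0.577 0.267 0.054]
 [0.587 0.309 0.059]]validation failed for argument at $[0]...
```

Tray: mouth at y≈.157, centre x≈.497, aligned with the world axes. The rows were refused, probably because each row needs all its fields.

```bash
python3 -m handwheel '[{"dx":0,"dy":-0.3,"dz":0,"twist":1,"gripper":0},{"dx":0,"dy":-0.3,"dz":0,"twist":1,"gripper":0},{"dx":0,"dy":-0.3,"dz":0,"twist":1,"gripper":0},{"dx":0,"dy":-0.3,"dz":0,"twist":1,"gripper":0},{"dx":0,"dy":-0.3,"dz":0,"twist":1,"gripper":0},{"dx":0,"dy":0,"dz":0,"twist":1,"gripper":0},{"dx":0,"dy":0,"dz":0,"twist":1,"gripper":0},{"dx":0,"dy":0,"dz":0,"twist":1,"gripper":0}]' && python3 -m handwheel '[{"dx":0,"dy":0,"dz":0,"twist":1,"gripper":0},{"dx":0,"dy":0,"dz":0,"twist":1,"gripper":0},{"dx":0,"dy":0,"dz":0,"twist":1,"gripper":0},{"dx":0,"dy":0,"dz":0,"twist":1,"gripper":0},{"dx":0,"dy":0,"dz":0,"twist":1,"gripper":0},{"dx":0,"dy":0,"dz":0,"twist":0.7,"gripper":0}]'
```

```text
clock: 1.1
ee_pos: [0.2274, 0.5817, 0.2898]
eef_rot: [-1.572, -0.001, -1.074]
ft_force: [0.5, -0.1, -0.1]
width: -0.001
clock: 1.85
ee_pos: [0.2274, 0.5818, 0.2898]
eef_rot: [-1.571, -0.001, -1.57]
ft_force: [-1.0, -0.3, 0.2]
width: -0.002
```

```bash
python3 -m handwheel '[{"dx":1,"dy":0,"dz":0.69,"twist":0,"gripper":0},{"dx":1,"dy":0,"dz":0.69,"twist":0,"gripper":0},{"dx":1,"dy":0,"dz":0.69,"twist":0,"gripper":0},{"dx":1,"dy":0,"dz":0.69,"twist":0,"gripper":0},{"dx":1,"dy":0,"dz":0.69,"twist":0,"gripper":0},{"dx":1,"dy":0,"dz":0.69,"twist":0,"gripper":0},{"dx":1,"dy":0,"dz":0.69,"twist":0,"gripper":0},{"dx":1,"dy":0,"dz":0.69,"twist":0,"gripper":0}]' && python3 -m handwheel '[{"dx":1,"dy":0,"dz":0.69,"twist":0,"gripper":0},{"dx":1,"dy":0,"dz":0.69,"twist":0,"gripper":0},{"dx":1,"dy":0,"dz":0.69,"twist":0,"gripper":0},{"dx":1,"dy":0,"dz":0.69,"twist":0,"gripper":0},{"dx":1,"dy":0,"dz":0.69,"twist":0,"gripper":0},{"dx":1,"dy":0.5,"dz":0.69,"twist":0,"gripper":0},{"dx":1,"dy":0.5,"dz":0.69,"twist":0,"gripper":0},{"dx":1,"dy":0.5,"dz":0.69,"twist":0,"gripper":0}]' && python3 -m handwheel '[{"dx":1,"dy":0.8,"dz":0.69,"twist":0,"gripper":0},{"dx":1,"dy":0.8,"dz":0.69,"twist":0,"gripper":0},{"dx":1,"dy":0.8,"dz":0.69,"twist":0,"gripper":0},{"dx":1,"dy":0.5,"dz":0.69,"twist":0,"gripper":0},{"dx":0,"dy":0,"dz":0,"twist":0,"gripper":0}]'; python3 -c "
from h import *
s=env.get_state();print(s['q'].round(2),s['ft_force'])"
```

```text
clock: 2.85
ee_pos: [0.3942, 0.3414, 0.29]
eef_rot: [-1.571, -0.0, -1.568]
ft_force: [0.1, 0.4, -0.5]
width: -0.004
clock: 3.85
ee_pos: [0.5603, 0.102, 0.2445]
eef_rot: [-1.571, 0.0, -1.568]
ft_force: [1.0, 0.8, 0.5]
width: -0.0
clock: 4.47
ee_pos: [0.643, -0.0213, 0.1564]
eef_rot: [-1.573, -0.003, -1.574]
ft_force: [-0.2, 0.4, -0.2]
width: 0.003
[-0.08  0.82  0.07  1.59 -0.07  0.73  0.02] [-0.16638647  0.37349884 -0.19856379]
```

```bash
python3 -m handwheel '[{"dx":0,"dy":1,"dz":0,"twist":0,"gripper":0},{"dx":0,"dy":1,"dz":0,"twist":0,"gripper":0},{"dx":0,"dy":1,"dz":0,"twist":0,"gripper":0},{"dx":0,"dy":0.6,"dz":0,"twist":0,"gripper":0},{"dx":0,"dy":0.35,"dz":0,"twist":0,"gripper":0},{"dx":0,"dy":0,"dz":0,"twist":0,"gripper":0}]' && python3 -m handwheel '[{"dx":0,"dy":0.05,"dz":0,"twist":0,"gripper":0},{"dx":0,"dy":0,"dz":0,"twist":0,"gripper":0}]'
python3 - <<'E'
from h import *
save('wrist','w1');s=env.get_state();print(s['ee_pos'])
p=cv2.imread('pics/w1.png')
save('side','s1');q=cv2.imread('pics/s1.png')[160:340,270:490]
cv2.imwrite('pics/v1.png',np.hstack([cv2.resize(p,(400,300)),cv2.resize(q,(367,300))]))
E
```

```text
clock: 5.22
ee_pos: [0.643, -0.0166, 0.0396]
eef_rot: [-1.571, 0.0, -1.568]
ft_force: [0.2, -0.2, 0.1]
width: -0.001
clock: 5.48
ee_pos: [0.6436, -0.0169, 0.0391]
eef_rot: [-1.569, 0.0, -1.568]
ft_force: [-0.1, 0.1, -0.1]
width: -0.0
[ 0.64355732 -0.01690057  0.03898193]
```

View pics/v1.png

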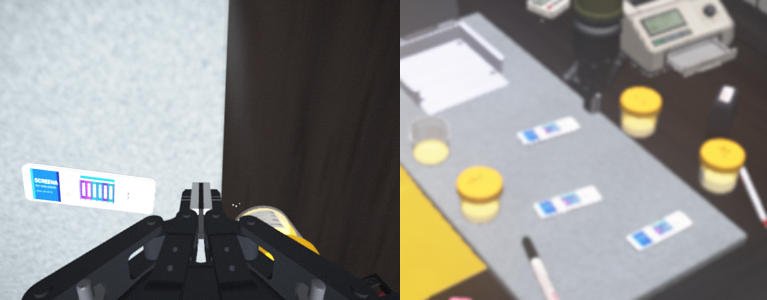

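```bash
python3 -m handwheel '[{"dx":0,"dy":0.15,"dz":0,"twist":0,"gripper":0},{"dx":0,"dy":0,"dz":0,"twist":0,"gripper":0}]' && python3 -m handwheel '[{"dx":0,"dy":0,"dz":-0.3,"twist":0,"gripper":0},{"dx":0,"dy":0,"dz":-0.3,"twist":0,"gripper":0},{"dx":0,"dy":0,"dz":-0.3,"twist":0,"gripper":0},{"dx":0,"dy":0,"dz":-0.3,"twist":0,"gripper":0},{"dx":0,"dy":0,"dz":-0.3,"twist":0,"gripper":0},{"dx":0,"dy":0,"dz":-0.3,"twist":0,"gripper":0},{"dx":0,"dy":0,"dz":-0.3,"twist":0,"gripper":0},{"dx":0,"dy":0,"dz":-0.25,"twist":0,"gripper":0}]' && python3 -m handwheel '[{"dx":0,"dy":0,"dz":0,"twist":0,"gripper":0}]'
cat >> h.py <<'E'
def bars(f):
    pic,d=save('side',f)
    o=ortho('side',pic,0.022,.33,.65,-.36,.34)
    hsv=cv2.cvtColor(o,cv2.COLOR_RGB2HSV)
    m=(((o.min(2)>215))|((hsv[...,1]>110)&(hsv[...,0]>95)&(hsv[...,0]<130))).astype(np.uint8)
    m=cv2.morphologyEx(m,cv2.MORPH_CLOSE,np.ones((9,9)))
    for c in cv2.findContours(m,0,2)[0]:
        if cv2.contourArea(c)>600:
            r=cv2.minAreaRect(c); b=cv2.boxPoints(r)
            print('c',round(.65-r[0][1]/1e3,3),round(.34-r[0][0]/1e3,3),np.round(r[1]),round(r[2]),[(round(.65-y/1e3,3),round(.34-x/1e3,3)) for x,y in b.tolist()])
    return o
E
python3 -c "
from h import *
bars('s2');print(env.get_state()['ee_pos'])"
```

```text
clock: 5.82
ee_pos: [0.6427, -0.0168, 0.0333]
eef_rot: [-1.572, 0.0, -1.568]
ft_force: [-0.0, -0.5, -0.9]
width: 0.002
clock: 6.82
ee_pos: [0.572, -0.017, 0.0338]
eef_rot: [-1.571, 0.0, -1.568]
ft_force: [1.3, -0.3, 0.6]
width: -0.001
clock: 6.95
ee_pos: [0.5718, -0.0171, 0.0337]
eef_rot: [-1.572, 0.0, -1.568]
ft_force: [-0.1, -0.0, 0.9]
width: 0.003
c 0.36 -0.285 [107.  14.] 17 [(0.369, -0.232), (0.382, -0.236), (0.351, -0.338), (0.338, -0.334)]
c 0.482 -0.167 [ 36. 104.] 9 [(0.434, -0.141), (0.536, -0.157), (0.531, -0.193), (0.428, -0.176)]
c 0.514 -0.021 [102.  35.] 90 [(0.565, -0.004), (0.565, -0.039), (0.463, -0.039), (0.463, -0.004)]
c 0.501 0.229 [214. 163.] 4 [(0.427, 0.341), (0.589, 0.33), (0.575, 0.117), (0.413, 0.127)]
c 0.557 -0.288 [ 34. 103.] 1 [(0.506, -0.27), (0.609, -0.272), (0.609, -0.306), (0.505, -0.304)]
c 0.609 0.27 [ 11. 141.] 90 [(0.614, 0.34), (0.614, 0.199), (0.603, 0.199), (0.603, 0.34)]
[ 0.5725384  -0.01703503  0.03380439]
```

```bash
python3 -m handwheel '[{"dx":0,"dy":0,"dz":-0.2,"twist":0,"gripper":0},{"dx":0,"dy":0,"dz":-0.2,"twist":0,"gripper":0},{"dx":0,"dy":0,"dz":0,"twist":0,"gripper":0},{"dx":0,"dy":0,"dz":0.4,"twist":0,"gripper":0},{"dx":0.3,"dy":-1,"dz":0.3,"twist":0,"gripper":0},{"dx":0.7,"dy":0,"dz":-0.8,"twist":0,"gripper":36},{"dx":0.5,"dy":0,"dz":-1,"twist":0,"gripper":36},{"dx":0,"dy":0,"dz":-1,"twist":0,"gripper":36}]' && python3 -m handwheel '[{"dx":0,"dy":0.9,"dz":0,"twist":0,"gripper":36},{"dx":0,"dy":0.1,"dz":0,"twist":0,"gripper":36},{"dx":0,"dy":0,"dz":0,"twist":0,"gripper":36}]' && python3 -m handwheel '[{"dx":0,"dy":0.05,"dz":0,"twist":0,"gripper":36},{"dx":0,"dy":0,"dz":0,"twist":0,"gripper":36}]'
```

```text
clock: 8.0
ee_pos: [0.4984, -0.0642, 0.064]
eef_rot: [-1.568, -0.001, -1.571]
ft_force: [0.4, -0.8, -0.8]
width: 0.424
clock: 8.38
ee_pos: [0.4989, -0.0622, 0.0339]
eef_rot: [-1.57, 0.0, -1.568]
ft_force: [0.5, -0.1, 0.3]
width: 0.417
clock: 8.62
ee_pos: [0.4982, -0.0622, 0.0327]
eef_rot: [-1.57, -0.0, -1.568]
ft_force: [-0.4, -0.3, 0.0]
width: 0.423
```

```bash
python3 -m handwheel '[{"dx":0,"dy":0.03,"dz":0,"twist":0,"gripper":36},{"dx":-0.3,"dy":0,"dz":0,"twist":0,"gripper":36},{"dx":-0.4,"dy":0,"dz":0,"twist":0,"gripper":36},{"dx":-0.5,"dy":0,"dz":0,"twist":0,"gripper":36},{"dx":-0.5,"dy":0,"dz":0,"twist":0,"gripper":36},{"dx":-0.5,"dy":0,"dz":0,"twist":0,"gripper":36},{"dx":-0.5,"dy":0,"dz":0,"twist":0,"gripper":36},{"dx":-0.5,"dy":0,"dz":0,"twist":0,"gripper":36}]' && python3 -m handwheel '[{"dx":-0.5,"dy":0,"dz":0,"twist":0,"gripper":36},{"dx":-0.5,"dy":0,"dz":0,"twist":0,"gripper":36},{"dx":-0.5,"dy":0,"dz":0,"twist":0,"gripper":36},{"dx":-0.5,"dy":0,"dz":0,"twist":0,"gripper":36},{"dx":-0.5,"dy":0,"dz":0,"twist":0,"gripper":36},{"dx":0,"dy":0,"dz":0,"twist":0,"gripper":36}]'
python3 -c "
from h import *
bars('s3');print(env.get_state()['ee_pos'])"
```

```text
clock: 9.62
ee_pos: [0.4975, 0.0349, 0.0314]
eef_rot: [-1.571, 0.0, -1.568]
ft_force: [-0.1, -0.3, 0.6]
width: 0.423
clock: 10.38
ee_pos: [0.4973, 0.1107, 0.0313]
eef_rot: [-1.571, 0.001, -1.566]
ft_force: [-0.3, 1.1, 0.1]
width: 0.427
c 0.36 -0.285 [107.  14.] 17 [(0.369, -0.232), (0.383, -0.236), (0.352, -0.338), (0.338, -0.334)]
c 0.482 -0.167 [ 36. 104.] 9 [(0.434, -0.141), (0.536, -0.157), (0.531, -0.192), (0.428, -0.176)]
c 0.485 0.23 [214. 130.] 4 [(0.427, 0.341), (0.557, 0.332), (0.543, 0.119), (0.413, 0.127)]
c 0.557 -0.288 [ 34. 103.] 1 [(0.506, -0.27), (0.609, -0.272), (0.609, -0.306), (0.505, -0.304)]
[0.49727933 0.1093226  0.03138224]
```

```bash
python3 -m handwheel '[{"dx":-0.4,"dy":-0.03,"dz":0,"twist":0,"gripper":36},{"dx":-0.4,"dy":-0.06,"dz":0,"twist":0,"gripper":36},{"dx":-0.4,"dy":-0.06,"dz":0,"twist":0,"gripper":36},{"dx":-0.5,"dy":0,"dz":0,"twist":0,"gripper":36},{"dx":-0.5,"dy":0,"dz":0,"twist":0,"gripper":36},{"dx":-0.5,"dy":0,"dz":0,"twist":0,"gripper":36},{"dx":-0.5,"dy":0,"dz":0,"twist":0,"gripper":36},{"dx":-0.5,"dy":0,"dz":0,"twist":0,"gripper":36}]' && python3 -m handwheel '[{"dx":0,"dy":0,"dz":0,"twist":0,"gripper":36}]' 
python3 - <<'E'
from h import *
save('wrist','w4');p=cv2.imread('pics/w4.png')
save('side','s4');q=cv2.imread('pics/s4.png')[100:300,230:450]
cv2.imwrite('pics/v4.png',np.hstack([cv2.resize(p,(400,300)),cv2.resize(q,(330,300))]))
E
```

```text
clock: 11.42
ee_pos: [0.4971, 0.2205, 0.036]
eef_rot: [-1.571, -0.0, -1.569]
ft_force: [0.9, -2.4, 2.7]
width: 0.424
clock: 11.55
ee_pos: [0.4969, 0.2221, 0.0358]
eef_rot: [-1.57, 0.002, -1.566]
ft_force: [0.5, -0.2, 0.8]
width: 0.423
```

View pics/v4.png

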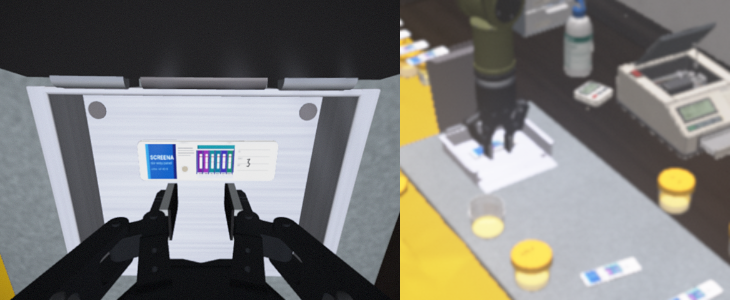

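The wrist view shows used_1 lying deep and square in the tray at (207,160). Next is used_2.

```bash
python3 -m handwheel '[{"dx":0.3,"dy":-1,"dz":0,"twist":0,"gripper":36},{"dx":0.8,"dy":-1,"dz":0,"twist":0,"gripper":36},{"dx":1,"dy":-0.5,"dz":0,"twist":0,"gripper":36},{"dx":1,"dy":0,"dz":0,"twist":0,"gripper":36},{"dx":1,"dy":0,"dz":0,"twist":0,"gripper":36},{"dx":1,"dy":0,"dz":0,"twist":0,"gripper":36},{"dx":1,"dy":0,"dz":0,"twist":0,"gripper":36},{"dx":1,"dy":0,"dz":0,"twist":0,"gripper":36}]' && python3 -m handwheel '[{"dx":1,"dy":0,"dz":0,"twist":0,"gripper":36},{"dx":1,"dy":0,"dz":0,"twist":0,"gripper":36},{"dx":1,"dy":0,"dz":0,"twist":0,"gripper":36},{"dx":1,"dy":0,"dz":0,"twist":0,"gripper":36},{"dx":1,"dy":0,"dz":0,"twist":0,"gripper":36},{"dx":1,"dy":0,"dz":-0.2,"twist":0,"gripper":36},{"dx":1,"dy":0,"dz":-0.15,"twist":0,"gripper":36},{"dx":0.5,"dy":0,"dz":0,"twist":0,"gripper":36}]' && python3 -m handwheel '[{"dx":0,"dy":1,"dz":0,"twist":0,"gripper":36},{"dx":0,"dy":1,"dz":0,"twist":0,"gripper":36},{"dx":0,"dy":0.5,"dz":0,"twist":0,"gripper":36},{"dx":0,"dy":0,"dz":0,"twist":0,"gripper":36}]'
```

```text
clock: 12.65
ee_pos: [0.4972, 0.0053, 0.1107]
eef_rot: [-1.571, 0.0, -1.569]
ft_force: [-0.2, 0.2, -0.7]
width: 0.421
clock: 13.65
ee_pos: [0.4864, -0.2205, 0.1107]
eef_rot: [-1.572, -0.001, -1.572]
ft_force: [0.4, 0.3, -0.6]
width: 0.421
clock: 14.15
ee_pos: [0.4872, -0.2176, 0.0351]
eef_rot: [-1.572, 0.001, -1.568]
ft_force: [0.0, 0.1, 0.1]
width: 0.422
```

```bash
python3 -m handwheel '[{"dx":0,"dy":0.11,"dz":0,"twist":0,"gripper":36},{"dx":-0.3,"dy":0,"dz":0,"twist":0,"gripper":36},{"dx":-0.4,"dy":0,"dz":0,"twist":0,"gripper":36},{"dx":-0.4,"dy":0,"dz":0,"twist":0,"gripper":36},{"dx":-0.5,"dy":0,"dz":0,"twist":0,"gripper":36},{"dx":-0.5,"dy":0,"dz":0.02,"twist":0,"gripper":36},{"dx":-0.5,"dy":0,"dz":0.02,"twist":0,"gripper":36},{"dx":-0.5,"dy":0,"dz":0.02,"twist":0,"gripper":36}]' && python3 -m handwheel '[{"dx":-0.5,"dy":0,"dz":0.02,"twist":0,"gripper":36},{"dx":-0.5,"dy":0,"dz":0.02,"twist":0,"gripper":36},{"dx":-0.5,"dy":0,"dz":0.02,"twist":0,"gripper":36},{"dx":-0.5,"dy":0,"dz":0.02,"twist":0,"gripper":36},{"dx":-0.5,"dy":0,"dz":0.02,"twist":0,"gripper":36},{"dx":-0.5,"dy":0,"dz":0.02,"twist":0,"gripper":36},{"dx":-0.5,"dy":0,"dz":0.02,"twist":0,"gripper":36},{"dx":-0.5,"dy":0,"dz":0.02,"twist":0,"gripper":36}]' && python3 -m handwheel '[{"dx":-0.5,"dy":0,"dz":0.02,"twist":0,"gripper":36},{"dx":-0.5,"dy":0,"dz":0.02,"twist":0,"gripper":36},{"dx":0,"dy":0,"dz":0,"twist":0,"gripper":36}]'
python3 -c "
from h import *
bars('s5');print(env.get_state()['ee_pos'])"
```

```text
clock: 15.15
ee_pos: [0.4892, -0.124, 0.0325]
eef_rot: [-1.571, 0.0, -1.568]
ft_force: [-0.3, 0.6, -0.6]
width: 0.423
clock: 16.15
ee_pos: [0.4937, -0.0042, 0.0326]
eef_rot: [-1.571, 0.0, -1.568]
ft_force: [0.9, -0.9, -0.1]
width: 0.424
clock: 16.52
ee_pos: [0.4949, 0.0266, 0.0325]
eef_rot: [-1.571, 0.001, -1.566]
ft_force: [0.4, 0.2, 0.8]
width: 0.422
c 0.36 -0.285 [107.  14.] 17 [(0.369, -0.232), (0.383, -0.236), (0.352, -0.338), (0.338, -0.334)]
c 0.455 0.057 [42. 32.] 88 [(0.476, 0.074), (0.477, 0.042), (0.435, 0.041), (0.434, 0.073)]
c 0.498 0.229 [214. 155.] 4 [(0.427, 0.341), (0.582, 0.331), (0.568, 0.117), (0.413, 0.127)]
c 0.557 -0.288 [ 34. 103.] 1 [(0.506, -0.27), (0.609, -0.272), (0.609, -0.306), (0.506, -0.304)]
[0.49484777 0.02532125 0.03257461]
```

```bash
python3 -m handwheel '[{"dx":-0.5,"dy":0,"dz":0.03,"twist":0,"gripper":36},{"dx":-0.5,"dy":0,"dz":0.03,"twist":0,"gripper":36},{"dx":-0.5,"dy":0,"dz":0.03,"twist":0,"gripper":36},{"dx":-0.5,"dy":0,"dz":0.03,"twist":0,"gripper":36},{"dx":-0.5,"dy":0,"dz":0.03,"twist":0,"gripper":36},{"dx":-0.45,"dy":0,"dz":0,"twist":0,"gripper":36},{"dx":-0.4,"dy":-0.03,"dz":0,"twist":0,"gripper":36},{"dx":-0.4,"dy":-0.06,"dz":0,"twist":0,"gripper":36}]' && python3 -m handwheel '[{"dx":-0.4,"dy":-0.03,"dz":0,"twist":0,"gripper":36},{"dx":-0.5,"dy":0,"dz":0,"twist":0,"gripper":36},{"dx":-0.5,"dy":0,"dz":0,"twist":0,"gripper":36},{"dx":-0.4,"dy":0,"dz":0,"twist":0,"gripper":36},{"dx":-0.3,"dy":0,"dz":0,"twist":0,"gripper":36},{"dx":0,"dy":0,"dz":0,"twist":0,"gripper":36}]' 
python3 - <<'E'
from h import *
save('wrist','w6');p=cv2.imread('pics/w6.png');cv2.imwrite('pics/v6.png',cv2.resize(p,(400,300)))
E
```

```text
clock: 17.58
ee_pos: [0.4989, 0.1378, 0.0353]
eef_rot: [-1.571, -0.0, -1.569]
ft_force: [0.4, 0.1, 0.1]
width: 0.419
clock: 18.32
ee_pos: [0.4988, 0.2013, 0.0361]
eef_rot: [-1.571, 0.001, -1.567]
ft_force: [-0.2, 0.4, -1.3]
width: 0.422
```

View pics/v6.png

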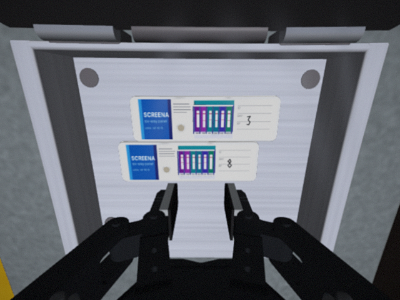

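used_1 (230,118) and used_2 (190,161) are both well inside. For used_3 I close the fingers and nudge its far end along -x.

```bash
python3 -m handwheel '[{"dx":0.3,"dy":-1,"dz":0,"twist":0,"gripper":36},{"dx":0.8,"dy":-1,"dz":0,"twist":0,"gripper":0},{"dx":1,"dy":-0.8,"dz":0,"twist":0,"gripper":0},{"dx":1,"dy":0,"dz":0,"twist":0,"gripper":0},{"dx":1,"dy":0,"dz":0.4,"twist":0,"gripper":0},{"dx":1,"dy":0,"dz":0.4,"twist":0,"gripper":0},{"dx":1,"dy":0,"dz":0.4,"twist":0,"gripper":0},{"dx":1,"dy":0,"dz":0.4,"twist":0,"gripper":0}]' && python3 -m handwheel '[{"dx":1,"dy":0,"dz":0.4,"twist":0,"gripper":0},{"dx":1,"dy":0,"dz":0.4,"twist":0,"gripper":0},{"dx":1,"dy":0,"dz":0.4,"twist":0,"gripper":0},{"dx":1,"dy":0,"dz":0.4,"twist":0,"gripper":0},{"dx":1,"dy":0,"dz":0.4,"twist":0,"gripper":0},{"dx":1,"dy":0,"dz":0.4,"twist":0,"gripper":0},{"dx":1,"dy":0,"dz":0.4,"twist":0,"gripper":0},{"dx":1,"dy":0,"dz":0.25,"twist":0,"gripper":0}]' && python3 -m handwheel '[{"dx":1,"dy":0,"dz":0,"twist":0,"gripper":0},{"dx":0.2,"dy":0.5,"dz":0,"twist":0,"gripper":0},{"dx":0,"dy":1,"dz":0,"twist":0,"gripper":0},{"dx":0,"dy":0.7,"dz":0,"twist":0,"gripper":0},{"dx":0,"dy":0,"dz":0,"twist":0,"gripper":0}]'
```

```text
clock: 19.38
ee_pos: [0.5473, -0.0141, 0.12]
eef_rot: [-1.571, 0.0, -1.569]
ft_force: [1.2, -0.7, -0.3]
width: -0.0
clock: 20.38
ee_pos: [0.6393, -0.2536, 0.1197]
eef_rot: [-1.571, 0.001, -1.569]
ft_force: [0.0, -0.7, 0.0]
width: -0.002
clock: 21.0
ee_pos: [0.6379, -0.2862, 0.0514]
eef_rot: [-1.576, 0.003, -1.567]
ft_force: [-0.3, 0.2, 0.2]
width: 0.001
```

```bash
python3 -m handwheel '[{"dx":0.04,"dy":0.5,"dz":0,"twist":0,"gripper":0},{"dx":0,"dy":0.1,"dz":0,"twist":0,"gripper":0},{"dx":0,"dy":0,"dz":-0.3,"twist":0,"gripper":0},{"dx":0,"dy":0,"dz":-0.3,"twist":0,"gripper":0},{"dx":0,"dy":0,"dz":-0.3,"twist":0,"gripper":0},{"dx":0,"dy":0,"dz":-0.3,"twist":0,"gripper":0},{"dx":0,"dy":0,"dz":-0.3,"twist":0,"gripper":0},{"dx":0,"dy":0,"dz":-0.3,"twist":0,"gripper":0}]' && python3 -m handwheel '[{"dx":0,"dy":0,"dz":-0.3,"twist":0,"gripper":0},{"dx":0,"dy":0,"dz":-0.3,"twist":0,"gripper":0},{"dx":0,"dy":0,"dz":-0.1,"twist":0,"gripper":0},{"dx":0,"dy":0,"dz":0,"twist":0,"gripper":0},{"dx":0,"dy":0,"dz":0.3,"twist":0,"gripper":0},{"dx":0,"dy":-1,"dz":0.3,"twist":0,"gripper":0}]'
python3 -c "
from h import *
bars('s7');print(env.get_state()['ee_pos'])"
```

```text
clock: 22.0
ee_pos: [0.585, -0.2897, 0.0362]
eef_rot: [-1.571, -0.0, -1.568]
ft_force: [0.4, -0.4, 0.4]
width: 0.001
clock: 22.75
ee_pos: [0.5822, -0.2885, 0.0644]
eef_rot: [-1.574, 0.002, -1.568]
ft_force: [0.2, -0.7, 0.7]
width: 0.006
c 0.36 -0.285 [107.  14.] 17 [(0.369, -0.232), (0.382, -0.236), (0.351, -0.338), (0.338, -0.334)]
c 0.507 -0.289 [103.  35.] 90 [(0.558, -0.272), (0.558, -0.307), (0.455, -0.307), (0.455, -0.272)]
c 0.501 0.229 [214. 163.] 4 [(0.427, 0.341), (0.589, 0.33), (0.575, 0.117), (0.413, 0.127)]
c 0.609 0.27 [ 11. 141.] 90 [(0.614, 0.34), (0.614, 0.199), (0.603, 0.199), (0.603, 0.34)]
[ 0.58713517 -0.29001284  0.06989861]
```

```bash
python3 -m handwheel '[{"dx":0.4,"dy":0,"dz":-0.8,"twist":0,"gripper":36},{"dx":0.5,"dy":0,"dz":-1,"twist":0,"gripper":36},{"dx":0.5,"dy":0,"dz":-0.8,"twist":0,"gripper":36},{"dx":0,"dy":0.5,"dz":0,"twist":0,"gripper":36},{"dx":0,"dy":0.5,"dz":0,"twist":0,"gripper":36},{"dx":0,"dy":0,"dz":0,"twist":0,"gripper":36}]'
```

```text
clock: 23.55
ee_pos: [0.5053, -0.3299, 0.0343]
eef_rot: [-1.572, 0.003, -1.566]
ft_force: [-0.3, 0.8, -0.2]
width: 0.422
```

```bash
python3 -m handwheel '[{"dx":0,"dy":0.08,"dz":0,"twist":0,"gripper":36},{"dx":-0.3,"dy":0,"dz":0,"twist":0,"gripper":36},{"dx":-0.4,"dy":0,"dz":0,"twist":0,"gripper":36},{"dx":-0.5,"dy":0,"dz":0,"twist":0,"gripper":36},{"dx":-0.5,"dy":0,"dz":0,"twist":0,"gripper":36},{"dx":-0.5,"dy":0,"dz":0,"twist":0,"gripper":36},{"dx":-0.5,"dy":0,"dz":0,"twist":0,"gripper":36},{"dx":-0.5,"dy":0,"dz":0,"twist":0,"gripper":36}]' && python3 -m handwheel '[{"dx":-0.5,"dy":0,"dz":0,"twist":0,"gripper":36},{"dx":-0.5,"dy":0,"dz":0,"twist":0,"gripper":36},{"dx":-0.5,"dy":0,"dz":0,"twist":0,"gripper":36},{"dx":-0.5,"dy":0,"dz":0,"twist":0,"gripper":36},{"dx":-0.5,"dy":0,"dz":0,"twist":0,"gripper":36},{"dx":-0.5,"dy":0,"dz":0,"twist":0,"gripper":36},{"dx":-0.5,"dy":0,"dz":0,"twist":0,"gripper":36},{"dx":-0.5,"dy":0,"dz":0,"twist":0,"gripper":36}]' && python3 -m handwheel '[{"dx":-0.5,"dy":0,"dz":-0.03,"twist":0,"gripper":36},{"dx":-0.5,"dy":0,"dz":-0.03,"twist":0,"gripper":36},{"dx":-0.5,"dy":0,"dz":-0.03,"twist":0,"gripper":36},{"dx":-0.5,"dy":0,"dz":-0.03,"twist":0,"gripper":36},{"dx":-0.5,"dy":0,"dz":-0.03,"twist":0,"gripper":36},{"dx":-0.5,"dy":0,"dz":-0.03,"twist":0,"gripper":36},{"dx":-0.5,"dy":0,"dz":-0.03,"twist":0,"gripper":36},{"dx":-0.5,"dy":0,"dz":0,"twist":0,"gripper":36}]'
python3 -c "
from h import *
bars('s8');print(env.get_state()['ee_pos'])"
```

```text
clock: 24.55
ee_pos: [0.5046, -0.2351, 0.0339]
eef_rot: [-1.57, -0.0, -1.568]
ft_force: [0.3, -1.0, 1.5]
width: 0.42
clock: 25.55
ee_pos: [0.5041, -0.115, 0.0338]
eef_rot: [-1.571, 0.0, -1.568]
ft_force: [1.2, -1.6, 2.3]
width: 0.421
clock: 26.55
ee_pos: [0.4973, 0.0051, 0.0338]
eef_rot: [-1.571, 0.0, -1.568]
ft_force: [0.0, -2.4, 2.7]
width: 0.427
c 0.36 -0.285 [107.  14.] 17 [(0.369, -0.232), (0.382, -0.236), (0.351, -0.338), (0.338, -0.334)]
c 0.499 0.229 [214. 157.] 4 [(0.427, 0.341), (0.584, 0.331), (0.57, 0.117), (0.413, 0.127)]
c 0.609 0.298 [10. 85.] 90 [(0.614, 0.34), (0.614, 0.255), (0.604, 0.255), (0.604, 0.34)]
[0.49736598 0.00793374 0.03368391]
```

The TCP is riding about 2 mm higher than commanded with about 2.7 N, so I look to see whether the tips are on the cassette.

```bash
python3 - <<'E'
from h import *
save('wrist','w8');p=cv2.imread('pics/w8.png')
q=cv2.imread('pics/s8.png')[180:300,270:400]
cv2.imwrite('pics/v8.png',np.hstack([cv2.resize(p,(400,300)),cv2.resize(q,(325,300))]))
E
```

```text
(no output)
```

View pics/v8.png

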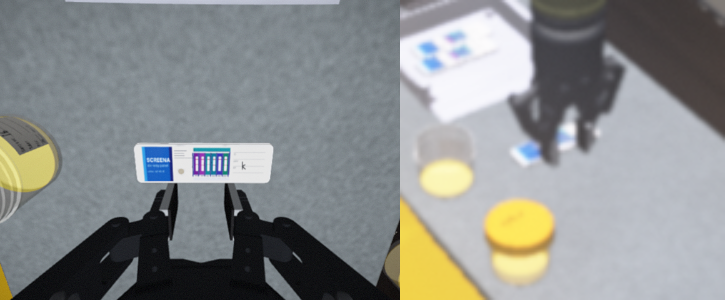

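used_3 lies square ahead of the fingers at (203,163), so the pushing is sound. I ease up 0.6 mm and continue.

```bash
python3 -m handwheel '[{"dx":-0.4,"dy":-0.02,"dz":0,"twist":0,"gripper":36},{"dx":-0.5,"dy":0,"dz":0,"twist":0,"gripper":36},{"dx":-0.5,"dy":0,"dz":0,"twist":0,"gripper":36},{"dx":-0.5,"dy":0,"dz":0,"twist":0,"gripper":36},{"dx":-0.5,"dy":0,"dz":0,"twist":0,"gripper":36},{"dx":-0.5,"dy":0,"dz":0,"twist":0,"gripper":36},{"dx":-0.5,"dy":0,"dz":0,"twist":0,"gripper":36},{"dx":-0.2,"dy":0,"dz":0,"twist":0,"gripper":36}]' && python3 -m handwheel '[{"dx":-0.4,"dy":-0.03,"dz":0,"twist":0,"gripper":36},{"dx":-0.4,"dy":-0.05,"dz":0,"twist":0,"gripper":36},{"dx":-0.4,"dy":-0.03,"dz":0,"twist":0,"gripper":36},{"dx":-0.4,"dy":0,"dz":0,"twist":0,"gripper":36},{"dx":-0.3,"dy":0,"dz":0,"twist":0,"gripper":36},{"dx":-0.3,"dy":0,"dz":0,"twist":0,"gripper":36},{"dx":0,"dy":0,"dz":0,"twist":0,"gripper":36}]' 
python3 - <<'E'
from h import *
save('wrist','w9');p=cv2.imread('pics/w9.png')
save('side','s9');q=cv2.imread('pics/s9.png')[120:340,230:480]
cv2.imwrite('pics/v9.png',np.hstack([cv2.resize(p,(400,300)),cv2.resize(q,(341,300))]))
E
```

```text
clock: 27.65
ee_pos: [0.4972, 0.1136, 0.0344]
eef_rot: [-1.571, 0.001, -1.567]
ft_force: [-0.4, -0.4, -0.4]
width: 0.42
clock: 28.52
ee_pos: [0.4974, 0.1791, 0.038]
eef_rot: [-1.57, 0.001, -1.567]
ft_force: [-0.8, -0.3, 3.9]
width: 0.418
```

View pics/v9.png

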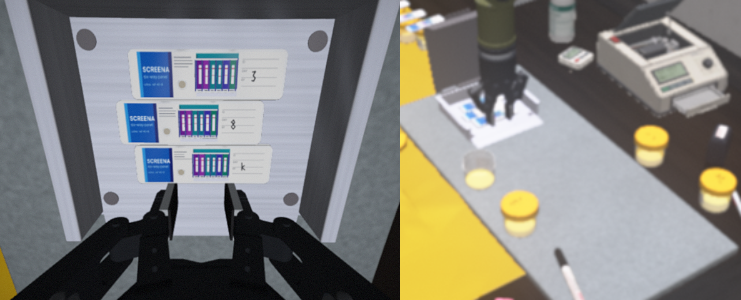

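All three are inside (209,75; 190,122; 203,165), the last about 30 mm clear of the mouth. Next is the cover: I rise, go over its top and come down behind it with the fingers shut.

```bash
python3 -m handwheel '[{"dx":0.2,"dy":-0.5,"dz":0,"twist":0,"gripper":36},{"dx":0.3,"dy":-1,"dz":0,"twist":0,"gripper":0},{"dx":0,"dy":-1,"dz":0,"twist":0,"gripper":0},{"dx":0,"dy":-1,"dz":0,"twist":0,"gripper":0},{"dx":0,"dy":-1,"dz":0,"twist":0,"gripper":0},{"dx":0,"dy":-1,"dz":0,"twist":0,"gripper":0},{"dx":0,"dy":-1,"dz":0,"twist":0,"gripper":0},{"dx":0,"dy":-1,"dz":0,"twist":0,"gripper":0}]' && python3 -m handwheel '[{"dx":0,"dy":-0.8,"dz":0,"twist":0,"gripper":0},{"dx":-1,"dy":0,"dz":0,"twist":0,"gripper":0},{"dx":-1,"dy":0,"dz":0,"twist":0,"gripper":0},{"dx":-1,"dy":0,"dz":0,"twist":0,"gripper":0},{"dx":-1,"dy":0,"dz":0,"twist":0,"gripper":0},{"dx":-1,"dy":0,"dz":0,"twist":0,"gripper":0},{"dx":-1,"dy":0,"dz":0,"twist":0,"gripper":0},{"dx":-1,"dy":0,"dz":0,"twist":0,"gripper":0}]' && python3 -m handwheel '[{"dx":-1,"dy":0,"dz":0,"twist":0,"gripper":0},{"dx":-0.1,"dy":0,"dz":0,"twist":0,"gripper":0},{"dx":0,"dy":0,"dz":0,"twist":0,"gripper":0}]'
```

```text
clock: 29.62
ee_pos: [0.4965, 0.1626, 0.2642]
eef_rot: [-1.571, 0.0, -1.569]
ft_force: [0.7, -0.1, 0.5]
width: 0.002
clock: 30.62
ee_pos: [0.4961, 0.3734, 0.2872]
eef_rot: [-1.572, -0.0, -1.569]
ft_force: [0.8, -0.5, -0.0]
width: -0.001
clock: 31.0
ee_pos: [0.4965, 0.4047, 0.2869]
eef_rot: [-1.571, -0.001, -1.569]
ft_force: [-0.1, -0.1, 0.3]
width: 0.001
```

```bash
python3 -m handwheel '[{"dx":0,"dy":1,"dz":0,"twist":0,"gripper":0},{"dx":0,"dy":1,"dz":0,"twist":0,"gripper":0},{"dx":0,"dy":1,"dz":0,"twist":0,"gripper":0},{"dx":0.5,"dy":0,"dz":0,"twist":0,"gripper":0},{"dx":0.5,"dy":0,"dz":0,"twist":0,"gripper":0},{"dx":0.4,"dy":0,"dz":0,"twist":0,"gripper":0},{"dx":0.3,"dy":0,"dz":0,"twist":0,"gripper":0},{"dx":0.3,"dy":0,"dz":0,"twist":0,"gripper":0}]' && python3 -m handwheel '[{"dx":0.3,"dy":0,"dz":0,"twist":0,"gripper":0},{"dx":0.3,"dy":0,"dz":0,"twist":0,"gripper":0},{"dx":0.3,"dy":0,"dz":0,"twist":0,"gripper":0},{"dx":0,"dy":0,"dz":0,"twist":0,"gripper":0}]'
python3 -c "
from h import *
pic,d=save('side','s10');C=cloud('side',d)
m=(C[...,2]>.09)&(C[...,2]<.2)&(C[...,0]>.41)&(C[...,0]<.45)&(C[...,1]>.22)&(C[...,1]<.4);P=C[m]
print(len(P),np.polyfit(P[:,2],P[:,1],1))
"
```

```text
clock: 32.0
ee_pos: [0.4971, 0.3464, 0.1975]
eef_rot: [-1.569, 0.002, -1.568]
ft_force: [0.0, 0.9, 1.0]
width: -0.0
clock: 32.5
ee_pos: [0.4968, 0.3176, 0.1966]
eef_rot: [-1.571, -0.001, -1.57]
ft_force: [0.1, -0.1, 0.9]
width: 0.008
389 [-0.01094743  0.30584403]
```

The cover now stands upright (hinge y≈.305). I follow the arc over and down.

```bash
python3 -m handwheel '[{"dx":0.46,"dy":0.09,"dz":0,"twist":0,"gripper":0},{"dx":0.46,"dy":0.09,"dz":0,"twist":0,"gripper":0},{"dx":0.46,"dy":0.1,"dz":0,"twist":0,"gripper":0},{"dx":0.42,"dy":0.23,"dz":0,"twist":0,"gripper":0},{"dx":0.42,"dy":0.23,"dz":0,"twist":0,"gripper":0},{"dx":0.42,"dy":0.24,"dz":0,"twist":0,"gripper":0},{"dx":0,"dy":0,"dz":0,"twist":0,"gripper":0}]' && python3 -m handwheel '[{"dx":0.32,"dy":0.36,"dz":0,"twist":0,"gripper":0},{"dx":0.32,"dy":0.36,"dz":0,"twist":0,"gripper":0},{"dx":0.32,"dy":0.36,"dz":0,"twist":0,"gripper":0},{"dx":0.15,"dy":0.33,"dz":0,"twist":0,"gripper":0},{"dx":0.15,"dy":0.33,"dz":0,"twist":0,"gripper":0},{"dx":0.15,"dy":0.33,"dz":0,"twist":0,"gripper":0},{"dx":0,"dy":0,"dz":0,"twist":0,"gripper":0}]'
```

```text
clock: 33.42
ee_pos: [0.4966, 0.2379, 0.1666]
eef_rot: [-1.572, -0.002, -1.571]
ft_force: [-0.3, 0.6, -0.1]
width: 0.002
clock: 34.3
ee_pos: [0.4966, 0.197, 0.1043]
eef_rot: [-1.572, -0.001, -1.569]
ft_force: [-0.2, 0.0, 0.5]
width: -0.004
```

```bash
python3 -m handwheel '[{"dx":0.1,"dy":0.25,"dz":0,"twist":0,"gripper":0},{"dx":0.1,"dy":0.25,"dz":0,"twist":0,"gripper":0},{"dx":0.1,"dy":0.25,"dz":0,"twist":0,"gripper":0},{"dx":0.1,"dy":0.22,"dz":0,"twist":0,"gripper":0}]' && python3 -m handwheel '[{"dx":0,"dy":0.1,"dz":0,"twist":0,"gripper":0},{"dx":0,"dy":0,"dz":0,"twist":0,"gripper":0}]'
python3 - <<'E'
from h import *
pic,d=save('side','s11');save('wrist','w11')
q=cv2.imread('pics/s11.png')[100:300,220:420];p=cv2.imread('pics/w11.png')
cv2.imwrite('pics/v11.png',np.hstack([cv2.resize(p,(400,300)),cv2.resize(q,(300,300))]))
C=cloud('side',d)
m=(C[...,2]>.04)&(C[...,2]<.12)&(C[...,0]>.41)&(C[...,0]<.45)&(C[...,1]>.14)&(C[...,1]<.3);P=C[m]
print(len(P),np.polyfit(P[:,1],P[:,2],1))
E
```

```text
clock: 34.8
ee_pos: [0.497, 0.1853, 0.0756]
eef_rot: [-1.571, -0.0, -1.568]
ft_force: [-1.5, 1.5, 0.7]
width: 0.003
clock: 35.05
ee_pos: [0.497, 0.1846, 0.0735]
eef_rot: [-1.571, -0.001, -1.569]
ft_force: [-1.1, -1.5, 6.2]
width: 0.006
512 [0.03592069 0.05017519]
```

View pics/v11.png

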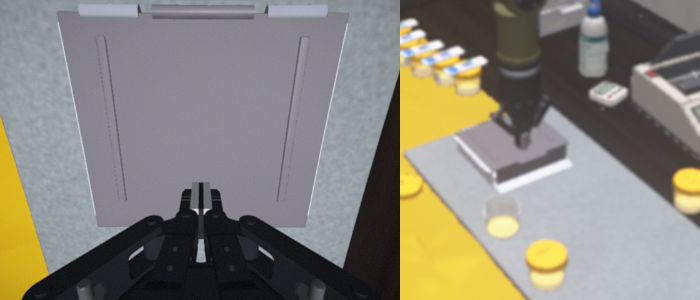

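The cover is down, and Fz of 6 N suggests it is meeting its stop. I press it more firmly.

```bash
python3 -m handwheel '[{"dx":0,"dy":0.1,"dz":0,"twist":0,"gripper":0},{"dx":0,"dy":0.1,"dz":0,"twist":0,"gripper":0},{"dx":0,"dy":0,"dz":0,"twist":0,"gripper":0}]' && python3 -m handwheel '[{"dx":0,"dy":0.1,"dz":0,"twist":0,"gripper":0},{"dx":0,"dy":0,"dz":0,"twist":0,"gripper":0}]'
```

```text
clock: 35.52
ee_pos: [0.4971, 0.1846, 0.0726]
eef_rot: [-1.569, 0.002, -1.57]
ft_force: [-11.1, -3.5, 57.7]
width: 0.001
clock: 35.78
ee_pos: [0.4971, 0.1846, 0.0722]
eef_rot: [-1.568, 0.003, -1.571]
ft_force: [-14.7, -4.4, 82.8]
width: -0.005
```

```bash
python3 -m handwheel '[{"dx":0,"dy":-0.3,"dz":0,"twist":0,"gripper":0},{"dx":0,"dy":-1,"dz":0,"twist":0,"gripper":0},{"dx":0,"dy":-1,"dz":0,"twist":0,"gripper":0},{"dx":0,"dy":-1,"dz":0,"twist":0,"gripper":0},{"dx":0,"dy":-1,"dz":0,"twist":0,"gripper":0},{"dx":0,"dy":-1,"dz":0,"twist":0,"gripper":0},{"dx":0,"dy":0,"dz":0,"twist":0,"gripper":0},{"dx":0,"dy":0,"dz":0,"twist":0,"gripper":0}]'
python3 - <<'E'
from h import *
pic,d=save('side','s12');s=env.get_state();print(s['ft_force'],s['qd'].round(3))
C=cloud('side',d)
for lo,hi in((.41,.45),(.545,.585)):
    m=(C[...,2]>.04)&(C[...,2]<.12)&(C[...,0]>lo)&(C[...,0]<hi)&(C[...,1]>.16)&(C[...,1]<.29);P=C[m]
    print(len(P),np.polyfit(P[:,1],P[:,2],1),np.median(P[P[:,1]<.19][:,2]),np.median(P[P[:,1]>.26][:,2]))
print(world('side',pic,d,[(318,268),(287,240),(414,222),(462,254),(355,327)]).round(3))
cv2.imwrite('pics/v12.png',pic[:,:,::-1])
E
```

```text
clock: 36.78
ee_pos: [0.4965, 0.1855, 0.2224]
eef_rot: [-1.572, -0.0, -1.568]
ft_force: [0.2, -0.3, -0.9]
width: -0.0
[-0.03490531 -0.76731108 -0.39292114] [ 0.001  0.009 -0.001  0.001  0.    -0.001 -0.001]
408 [0.01516303 0.05530588] 0.059527514040190466 0.05955961790359603
310 [0.00420193 0.05897004] 0.05990488296282273 0.060023837775096345
[[ 0.366 -0.11   0.079]
 [ 0.379  0.064  0.041]
 [ 0.692 -0.081  0.061]
 [ 0.706 -0.251  0.062]
 [ 0.357 -0.277  0.033]]
```

View pics/v12.png

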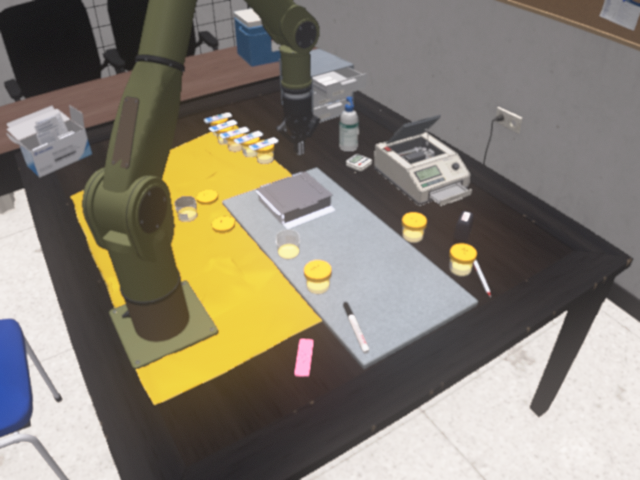

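The cover is level at z=.0595–.060 front and back (nominal shut height .0595). The board is clear, and the cups and marker are where they were. Handing in.

```bash
python3 -c "
from h import *
print(env.sign_off())"
```

```text
the job is handed in; nothing more can be done
None
```

The job is done and handed in at about 37 s on the robot's clock. I swept the three used cassettes along the board and over the lip into the tray with the fingertips. used_1 and used_3 first needed a push on one end to line them up with the mouth. Then I pushed the cover over from behind and pressed it shut.

**Last checks:**
- **Cassettes:** the wrist picture taken before closing shows all three inside the tray, the last about 30 mm past the mouth.
- **Cover:** it reads level at 59.5–60 mm above the table front and back, against a nominal 59.5 mm, and stayed so with the robot lifted away.
- **Bystanders:** the cups and the marker read within about 1 mm of where they started.

**Worth noting:**
- The final press on the cover reached about 83 N at the wrist through the fingertips. That is below the 120 N limit but firmer than needed.
- While sweeping used_3 the fingertips dragged lightly (about 3 N). The picture showed the cassette still square ahead of them, so I eased up slightly and went on.
- My first move command was refused because its rows left out some fields. Nothing moved.

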